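# Feel out the draughts disc under the riser

### The job

A maple draughts disc has slid under the low riser, out of sight. With the hooked flat rake, sweep it sideways under there until you feel it held snug between the blade and the divider, draw it out with the toe, forcing nothing, then lay the rake flat on the table clear of the riser and set the disc squarely on top of the stack of three, leaving everything else undisturbed.

Things in the scene. Friction and masses are not known exactly. Their poses are not given: they have to be found in the camera images.
- riser: Low pale-wood riser shelf with a green baize top, fixed to the table: 360 mm wide (its y), 130 mm deep (its x), top at 40 mm. Origin: middle of its front edge at table height; x points in under it, away from the robot; y along it to the left; z up. The slot below is 26 mm high, open at the front only; inner faces of its fixed end cheeks at y = -162 and +162 mm.
- slot_back (a point): Middle of the face of the back rail that closes the slot under the riser, at table height: x = +108, y = 0 mm in the riser's frame.
- divider_zone (a point): Under the riser, x = +3, y = +100 mm. A walnut divider, a tight push fit 10 mm thick, stands across the slot here, from x = 3 mm to the back rail. People shift it: its right-hand face lies anywhere from y = +70 to +130 mm (30 mm either side of this fixed point). It can be neither seen nor measured: feel for it. It does not budge under 15 N.
- disc: The missing maple draughts disc, 36 mm across, 9 mm thick, 11 to 22 g; origin: centre of its underside; z is its axis. At the start flat and loose on the table under the riser, right of the divider: centre 30 to 66 mm in from the front edge, y from -45 to +30 mm in the riser's frame. Out of sight of all cameras until drawn out.
- rake: Hooked flat beech rake, L-shaped from above, about 0.11 kg, lying on the table. Origin: on its sole under the middle of the grip block; x along the blade to the toe, y to the side the toe points to, z up. Blade 16 mm wide, 8 mm thick, x = -36 to +146 mm. Walnut grip block on top, 50 mm (x) by 18 mm (y), z = 8 to 34 mm: grasp it across its 18 mm from above.
- rake_toe (a point): Middle of the rake's toe bar: x = +141, y = +20, z = +4 mm in the rake's frame. The bar spans x = +136 to +146 mm across the blade's end and reaches to y = +36 mm: 28 mm beyond the blade's edge, less than a disc's width, so a disc in the hook meets the divider before the toe does.
- stack0: The bottom disc of the stack of three loose maple draughts discs, same as the missing one (36 mm across, 9 mm thick); origin: centre of its underside.
- stack1: The middle disc of the stack of three loose maple draughts discs, same as the missing one (36 mm across, 9 mm thick); origin: centre of its underside.
- stack2: The top disc of the stack of three loose maple draughts discs, same as the missing one (36 mm across, 9 mm thick); origin: centre of its underside, 18 mm above the table; its upper face is 27 mm above the table.
- king0: Boxwood king standing on the riser's rear half, 38 mm across the foot, 97 mm tall; origin under its foot. Bystander.
- king1: Boxwood king standing on the riser's rear half, 38 mm across the foot, 97 mm tall; origin under its foot. Bystander.
- rook0: Ebonised rook standing on the table, 33 mm across, 51 mm tall; origin under its foot. Bystander.
- rook1: Ebonised rook standing on the table, 33 mm across, 51 mm tall; origin under its foot. Bystander.
- rook2: Ebonised rook standing on the table, 33 mm across, 51 mm tall; origin under its foot. Bystander.
- rook3: Ebonised rook standing on the table, 33 mm across, 51 mm tall; origin under its foot. Bystander.
- bell: Chrome desk bell on a black foot, 80 mm across, 56 mm tall; origin under its foot. Bystander.
- mug: Cream porcelain mug, 80 mm across, 92 mm tall, handle to its +y; origin under its foot. Bystander.

How it is judged:
By the outcome, as a careful person would: the job done as asked, in the order asked, and still so for the second after the job is handed in, with the robot touching nothing.
It also fails if it takes over 72 s, if anything falls off the work surface, if the arm or the gripper's body presses on something with over 40 N, if the wrist force passes 120 N, or if a joint passes its speed limit or range.

### The arm

A 6-joint arm with a two-finger parallel gripper is mounted at the origin on the work surface. World frame = base frame: x ahead of the robot, y to its left, z up, the work surface at z = 0. Lengths are in mm, angles in rad, forces in N, time in s.
With the tool pointing down it reaches from about 350 to 975 mm from the base axis. Payload 7.1 kg.
Tool frame: the origin (TCP) lies between the finger pads; the fingertips stand 8 mm ahead of it and the grasp point (between the pads) lies 11 mm behind it; x points along the fingers, y is the direction in which the jaws open and shut, and the axes are right-handed (so a half turn about x gives the same grasp; the last joint's range is limited). The gripper opens to 88 mm and grips with 3 to 60 N. Pads are 20 mm wide; open, the fingers measure 115 mm over their backs; the gripper's body (75 mm by 178 mm) begins 61 mm behind the grasp point.
Start: joints at [-1.262, 0.423, 1.63, -0, 1.089, -0.019], TCP at [201.243, -591.698, 230.675] pointing down, gripper open.
Joint ranges: [-3, 3], [-0.9, 2.11], [0.09, 2.58], [-1.31, 4.45], [0.11, 2.69], [-2.54, 2.54]. Speed limits (rad/s): [2.39, 2.39, 3.01, 3.14, 3.14, 3.14].

### API

Orientations are given as a rotation vector (axis times angle).
In Python, from workcell import ctrl gives the robot as it stands.
- The arm moves only by the tool apply_moves, never from a script. Its argument "increments" is a list of rows, each an object with "gripper": the opening in per cent of the stroke, from 0 (shut) to 100 (fully open); "delta_pos": the shift along the tool's x, y, z in cm, a list of three; "dr": the turn, a rotation vector about the tool's x, y, z in rad, a list of three. In form: [{"gripper": gripper, "delta_pos": [dx, dy, dz], "dr": [ax, ay, az]}, ...]. A call has exactly 5 rows; each row shifts and turns the commanded pose from where the row before left it, along the tool's axes as they then stand; what a row does not reach is not made up. A row lasts 1/12 s, in which the tool goes at most 41.7 mm and 7.16 degrees, less where a joint would pass 70% of its speed; a pose out of reach is approached as far as the arm can. A call with a gripper value outside its range is refused whole. The fingers move at their own pace and stop on an object; the grip force is fixed at half the most. Time passes only in rows, so rows that do not move let the fingers close, or fill a call up. It gives the time, the measured TCP pose, the force and the opening at its end, in the units of the state.
- ctrl.get_obs(): the state, without advancing time (a new reading comes with each control period).
- ctrl.get_image(name): name is "side" or "top"; returns a dict with "img" (400x640x3 uint8, red, green, blue), "range_z" (400x640 float32, mm along the optical axis (not along the pixel's ray), 0 where there is no reading), "mtx" (3x3 intrinsics, pixels), "rvec" (rotation vector, rad) and "tvec" (3), from world to camera coordinates, as OpenCV has them. Camera axes: x right, y down, z forward; pixel columns grow to the right and rows downward; lengths in mm; the calibration is good to about 2 mm. A picture is of the moment at which its call begins.
- ctrl.close_job(): hands the job in, once; it reports no verdict.
The state is a dict: "t": time; "qpos": joint angles; "qvel": joint speeds; "joint_torque": joint torques, N m; "ee_pos": TCP position; "orientation": TCP orientation; "ft_force": force on the tool from outside, world axes, zero at the start; "moment": the same for the moment, N m; "width": finger opening in mm.
Only numpy, scipy, OpenCV 4.12 (cv2) and the standard library are available. Lean on these libraries where they do the work, as an engineer would, in place of code of your own. Each camera call takes 0.05 s, during which the arm holds its last target. There are 200 camera calls.

## Working session

There is one attempt and no reset: what is moved stays moved. The work goes in short steps, Python scripts to look and compute and a tool call to move; the robot and the scene stay as the last step left them, time stands still between calls to the robot, and variables do not carry over. Pictures are saved under pics/ and viewed, about 8 in all and at most 12, crops included, and the job is handed in when it is done.

Besides the shell and the picture viewer there is one more tool, called after ">>>" by a JSON object that holds its "op" and its "data". apply_moves: Moves the arm, as the interface text tells. Its arguments: {"type":"object","properties":{"increments":{"type":"array","items":{"type":"object","properties":{"gripper":{"type":"number"},"delta_pos":{"type":"array","items":{"type":"number"}},"dr":{"type":"array","items":{"type":"number"}}}}}},"required":["increments"]}

```bash
mkdir -p pics; ls
python3 - <<'E'
from workcell import ctrl
import cv2,numpy as np
for n in("top","side"):
    d=ctrl.get_image(n); np.savez(f"{n}0.npz",**d); cv2.imwrite(f"pics/{n}0.png",d["img"][:,:,::-1])
    R=cv2.Rodrigues(d["rvec"])[0]; print(n,(-R.T@d["tvec"].ravel()).round(),R.round(2).tolist(),d["mtx"].round(1).tolist())
print(ctrl.get_obs())
E
```

```text
pics
top [ 352.  -12. 1729.] [[0.0, -1.0, -0.01], [-0.99, -0.0, -0.14], [0.14, 0.01, -0.99]] [[466.3, 0.0, 327.4], [0.0, 466.3, 194.3], [0.0, 0.0, 1.0]]
side [  568. -1332.   979.] [[1.0, -0.01, -0.02], [-0.02, -0.58, -0.82], [0.0, 0.82, -0.58]] [[495.0, 0.0, 324.5], [0.0, 495.0, 205.6], [0.0, 0.0, 1.0]]
{'t': 0.1, 'qpos': array([-1.26199572e+00,  4.23770813e-01,  1.63061564e+00, -3.52234796e-05,
        1.08862269e+00, -1.89919607e-02]), 'qvel': array([-0.00112579, -0.00240517, -0.00287513,  0.00015554,  0.00086257,
        0.00095027]), 'joint_torque': array([-5.86587357e-04, -5.45611024e+01, -2.74324358e+01,  6.45150407e-02,
        1.87669991e-02, -2.02321070e-05]), 'ee_pos': array([ 201.08811167, -591.23472847,  229.97463243]), 'orientation': array([ 2.04431204,  0.33959301, -2.04479988]), 'ft_force': array([-0.49463429,  0.18754574, -0.89277415]), 'moment': array([-0.0232894 ,  0.00780742,  0.02181338]), 'width': 88.11600647566179}
```

View pics/top0.png

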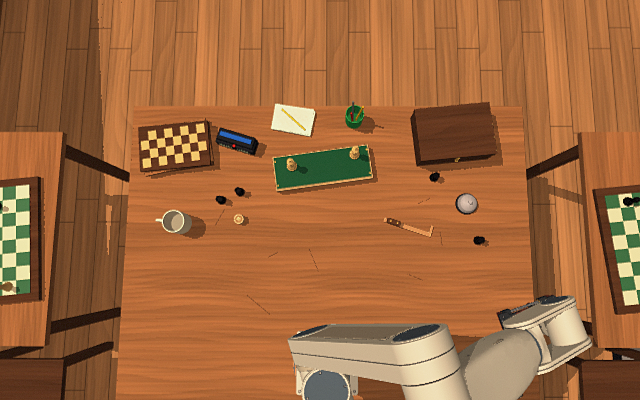

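View pics/side0.png

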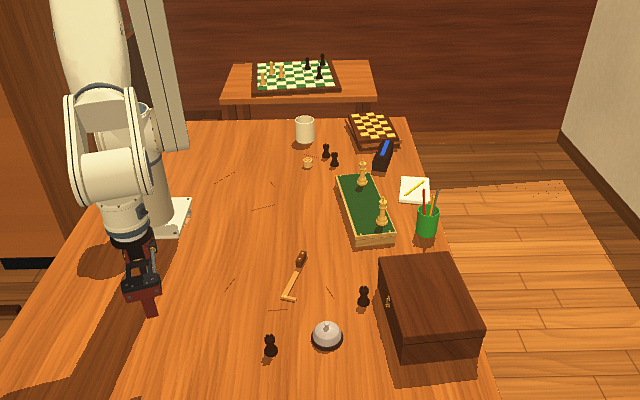

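Top view: the riser is around (323,168), the rake has its grip at (393,222) and its toe at (432,230) pointing up the image, and the stack is at (239,219). The side view agrees: riser (365,210), rake (295,275), stack (307,163).

```bash
cat > h.py <<'E'
import cv2,numpy as np
def load(n): return dict(np.load(n))
def world(d):
    K,R,t=d["mtx"],cv2.Rodrigues(d["rvec"])[0],d["tvec"].ravel()
    v,u=np.mgrid[0:400,0:640]; z=d["range_z"].astype(float)
    c=np.stack([(u-K[0,2])/K[0,0]*z,(v-K[1,2])/K[1,1]*z,z],-1)
    return (c-t)@R
def plane(d,uv,h):
    K,R,t=d["mtx"],cv2.Rodrigues(d["rvec"])[0],d["tvec"].ravel()
    p=np.c_[np.atleast_2d(uv),np.ones(len(np.atleast_2d(uv)))]@np.linalg.inv(K).T@R
    o=-R.T@t
    return o+p*((h-o[2])/p[:,2])[:,None]
def proj(d,P): return cv2.projectPoints(np.float64(P).reshape(-1,1,3),d["rvec"],d["tvec"],d["mtx"],None)[0].reshape(-1,2)
E
python3 - <<'E'
from h import *
for n,roi in(("top",[(375,205,75,40),(225,205,30,28),(260,135,125,65)]),("side",[(270,240,50,70),(295,150,25,25),(320,150,90,110)])):
    d=load(n+"0.npz"); W=world(d); im=d["img"]; hsv=cv2.cvtColor(im,cv2.COLOR_RGB2HSV)
    g=((hsv[...,0]>55)&(hsv[...,0]<95)&(hsv[...,1]>120)); x,y,w,h=roi[2]; m=np.zeros_like(g); m[y:y+h,x:x+w]=g[y:y+h,x:x+w]
    p=W[m]; print(n,"green",m.sum(),"z",np.median(p[:,2]),p[:,2].std())
    uv=np.argwhere(m)[:,::-1]; P=plane(d,uv,40)
    r=cv2.minAreaRect(P[:,:2].astype(np.float32)); print(r, cv2.boxPoints(r).round(1).tolist())
    for x,y,w,h in roi[:2]:
        q=W[y:y+h,x:x+w,2]; print("z pct",np.percentile(q,[5,50,90,98]).round(1))
    x,y,w,h=roi[0]; a=cv2.resize(im[y:y+h,x:x+w],None,fx=7,fy=7,interpolation=cv2.INTER_NEAREST)
    x,y,w,h=roi[1]; b=cv2.resize(im[y:y+h,x:x+w],None,fx=8,fy=8,interpolation=cv2.INTER_NEAREST)
    H=max(a.shape[0],b.shape[0]); A=np.zeros((H,a.shape[1]+b.shape[1],3),np.uint8); A[:a.shape[0],:a.shape[1]]=a; A[:b.shape[0],a.shape[1]:]=b
    cv2.imwrite(f"pics/crop_{n}.png",A[:,:,::-1])
E
```

```text
top green 2533 z 40.022500409904765 120.79431125734145
((701.4124755859375, 18.775421142578125), (112.28852844238281, 345.357421875), 8.015320777893066) [[621.7000122070312, 181.89999389648438], [669.9000244140625, -160.0], [781.0999755859375, -144.39999389648438], [732.9000244140625, 197.60000610351562]]
z pct [-6.9  0.4  7.1 30.9]
z pct [-6.9  0.  10.5 28.4]
side green 47 z 42.75647609330417 1.905999525327476
((703.314697265625, 17.090255737304688), (114.25747680664062, 336.08209228515625), 7.922271251678467) [[623.5999755859375, 175.6999969482422], [669.9000244140625, -157.1999969482422], [783.0999755859375, -141.5], [736.7000122070312, 191.39999389648438]]
z pct [-1.2  2.4  8.  33.7]
z pct [-1.1  3.2 13.7 31.2]
```

View pics/crop_top.png

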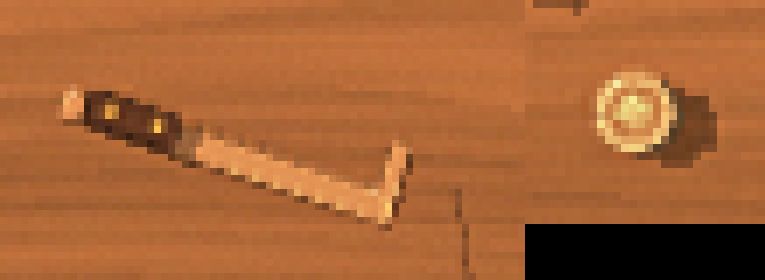

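View pics/crop_side.png

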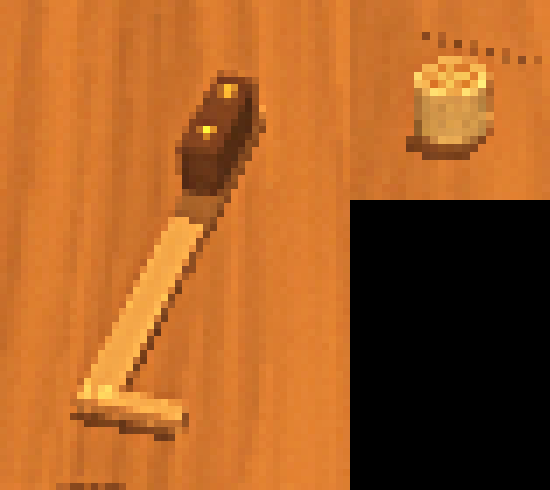

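The crops give rake features: brass dots in the top view near pixels (390.2,220.5) and (396.9,222.4), the toe's outer corner at (433,226) and the heel corner at (429.5,236.5). The stack top is near (238.3,218.5) in the top view and (307.3,159) in the side view.

```bash
cat > m.py <<'E'
from h import *
def comp(d,mask,roi):
    x,y,w,h=roi; m=np.zeros(mask.shape,np.uint8); m[y:y+h,x:x+w]=mask[y:y+h,x:x+w]
    n,l,s,c=cv2.connectedComponentsWithStats(m); i=1+s[1:,4].argmax(); return l==i
T,S=load("top0.npz"),load("side0.npz")
E
python3 - <<'E'
from m import *
print("dots top",plane(T,[(390.2,220.5),(396.9,222.4)],34)[:,:2].round(1).tolist())
f=lambda p,o:((np.array(p)/7)+o-.5)
print("dots side",plane(S,[f((230,91),(270,240)),f((207,131),(270,240))],34)[:,:2].round(1).tolist())
for d,roi,n in((T,(378,210,65,32),"T"),(S,(275,245,40,60),"S")):
    hsv=cv2.cvtColor(d["img"],cv2.COLOR_RGB2HSV); V=hsv[...,2];s=hsv[...,1]
    # light beech: compare with local table colour
    x,y,w,h=roi; med=np.median(d["img"][y:y+h,x:x+w].reshape(-1,3),0); df=d["img"].astype(float)-med
    light=df[...,1]>25; m=comp(d,light,roi); dark=comp(d,df[...,0]<-70,roi)
    P=plane(d,np.argwhere(m)[:,::-1],8)[:,:2].astype(np.float32); r=cv2.minAreaRect(P)
    G=plane(d,np.argwhere(dark)[:,::-1],34)[:,:2].astype(np.float32)
    print(n,"med",med,"light",m.sum(),r,cv2.boxPoints(r).round(1).tolist()); print("  grip",dark.sum(),G.mean(0),cv2.minAreaRect(G))
for d,roi,uv,n in((T,(228,208,20,22),(238.25,218.5),"T"),(S,(298,153,20,20),(307.25,159),"S")):
    x,y,w,h=roi; im=d["img"].astype(float); med=np.median(d["img"][y:y+h,x:x+w].reshape(-1,3),0)
    q=comp(d,(im[...,1]>im[...,0]*.68)&(im[...,0]>150),roi)
    uv2=np.argwhere(q)[:,::-1]; P=plane(d,uv2,27)
    print(n,"stack",plane(d,uv,27)[:,:2].round(1).tolist(),q.sum(),P.min(0).round(1),P.max(0).round(1),cv2.minEnclosingCircle(P[:,:2].astype(np.float32)))
E
```

```text
dots top [[501.9, -231.7], [495.0, -255.9]]
dots side [[504.7, -227.5], [495.8, -252.4]]
T med [179. 105.  56.] light 123 ((482.4273681640625, -336.3427429199219), (104.22539520263672, 41.13406753540039), 71.49421691894531) [[446.3999938964844, -379.20001220703125], [485.3999938964844, -392.29998779296875], [518.5, -293.5], [479.5, -280.3999938964844]]
  grip 65 [ 496.01508 -242.98006] ((496.8564453125, -242.501708984375), (51.66315460205078, 20.676528930664062), 69.92962646484375)
S med [214. 120.  47.] light 162 ((470.7685241699219, -332.1298522949219), (110.01996612548828, 38.913822174072266), 87.15576171875) [[448.6000061035156, -386.1000061035156], [487.5, -388.0], [492.8999938964844, -278.20001220703125], [454.1000061035156, -276.20001220703125]]
  grip 136 [ 501.3481  -261.76456] ((498.1214294433594, -268.3986511230469), (97.3576889038086, 29.225276947021484), 72.26691436767578)
T stack [[509.2, 323.9]] 63 [492.6 306.4  27. ] [525.7 339.8  27. ] ((509.2841796875, 324.5916442871094), 18.29274559020996)
S stack [[510.7, 332.1]] 71 [494.3 271.6  27. ] [525.6 347.8  27. ] ((511.8414611816406, 309.70391845703125), 38.63056182861328)
```

```bash
cat >> h.py <<'E'
from scipy.spatial.transform import Rotation as Ro
RO=np.array([637.6,9.0]); RY=0.140
def r2w(x,y): c,s=np.cos(RY),np.sin(RY); return RO+np.array([c*x-s*y,s*x+c*y])
def w2r(p): c,s=np.cos(RY),np.sin(RY); d=np.array(p)[:2]-RO; return np.array([c*d[0]+s*d[1],-s*d[0]+c*d[1]])
def go(o,xyz,yaw):
    "total shift in tool axes (cm) and turn about tool x to bring TCP to xyz with tool y heading yaw (deg)"
    M=Ro.from_rotvec(o["orientation"]).as_matrix(); y0=np.degrees(np.arctan2(M[1,1],M[0,1]))
    print("toolaxes x",M[:,0].round(3),"y yaw",y0.round(2),"turn dr_x",np.radians((y0-yaw+180)%360-180).round(3))
    print("shift cm (tool axes as now)",(M.T@(np.array(xyz)-o["ee_pos"])/10).round(3))
E
python3 - <<'E'
from h import *; from workcell import ctrl
o=ctrl.get_obs(); print(o["qpos"].round(3),o["ee_pos"].round(1))
for yaw in(-18.5,161.5): go(o,[498,-242,80],yaw)
E
```

```text
[-1.262  0.424  1.631 -0.     1.089 -0.019] [ 201.1 -591.2  230. ]
toolaxes x [-0.     0.001 -1.   ] y yaw -71.22 turn dr_x -0.92
shift cm (tool axes as now) [ 15.031 -23.483 -39.354]
toolaxes x [-0.     0.001 -1.   ] y yaw -71.22 turn dr_x 2.221
shift cm (tool axes as now) [ 15.031 -23.483 -39.354]
```

>>> {"op": "apply_moves", "data": {"increments": [{"gripper":60,"delta_pos":[0.8,-1.566,-2.624],"dr":[0,0,0]},{"gripper":60,"delta_pos":[0.8,-1.566,-2.624],"dr":[0,0,0]},{"gripper":60,"delta_pos":[0.8,-1.566,-2.624],"dr":[0,0,0]},{"gripper":60,"delta_pos":[0.8,-1.566,-2.624],"dr":[0,0,0]},{"gripper":60,"delta_pos":[0.8,-1.566,-2.624],"dr":[0,0,0]}]}}

```text
t: 0.52
ee_pos: [300.7, -474.0, 190.0]
orientation: [2.044, 0.338, -2.045]
ft_force: [-0.2, 0.2, -0.6]
width: 58.0
```

>>> {"op": "apply_moves", "data": {"increments": [{"gripper":60,"delta_pos":[0.8,-1.566,-2.624],"dr":[0,0,0]},{"gripper":60,"delta_pos":[0.8,-1.566,-2.624],"dr":[0,0,0]},{"gripper":60,"delta_pos":[0.8,-1.566,-2.624],"dr":[0,0,0]},{"gripper":60,"delta_pos":[0.8,-1.566,-2.624],"dr":[0,0,0]},{"gripper":60,"delta_pos":[0.8,-1.566,-2.624],"dr":[0,0,0]}]}}

```text
t: 0.93
ee_pos: [399.8, -357.6, 150.1]
orientation: [2.044, 0.338, -2.044]
ft_force: [0.7, -0.4, -0.9]
width: 52.7
```

>>> {"op": "apply_moves", "data": {"increments": [{"gripper":60,"delta_pos":[0.8,-1.566,-2.624],"dr":[0,0,0]},{"gripper":60,"delta_pos":[0.8,-1.566,-2.624],"dr":[0,0,0]},{"gripper":60,"delta_pos":[0.8,-1.566,-2.624],"dr":[0,0,0]},{"gripper":60,"delta_pos":[0.8,-1.566,-2.624],"dr":[0,0,0]},{"gripper":60,"delta_pos":[0.8,-1.566,-2.624],"dr":[0,0,0]}]}}

```text
t: 1.35
ee_pos: [498.9, -241.2, 110.1]
orientation: [2.044, 0.338, -2.045]
ft_force: [0.8, -0.1, 0.6]
width: 52.8
```

>>> {"op": "apply_moves", "data": {"increments": [{"gripper":60,"delta_pos":[0,0,0],"dr":[-0.115,0,0]},{"gripper":60,"delta_pos":[0,0,0],"dr":[-0.115,0,0]},{"gripper":60,"delta_pos":[0,0,0],"dr":[-0.115,0,0]},{"gripper":60,"delta_pos":[0,0,0],"dr":[-0.115,0,0]},{"gripper":60,"delta_pos":[0,0,0],"dr":[-0.115,0,0]}]}}

```text
t: 1.77
ee_pos: [498.1, -242.3, 110.3]
orientation: [1.678, 0.82, -1.678]
ft_force: [-0.3, 0.0, 0.6]
width: 52.6
```

>>> {"op": "apply_moves", "data": {"increments": [{"gripper":60,"delta_pos":[0,0,0],"dr":[-0.115,0,0]},{"gripper":60,"delta_pos":[0,0,0],"dr":[-0.115,0,0]},{"gripper":60,"delta_pos":[0,0,0],"dr":[-0.115,0,0]},{"gripper":60,"delta_pos":[0,0,0],"dr":[0,0,0]},{"gripper":60,"delta_pos":[0,0,0],"dr":[0,0,0]}]}}

```text
t: 2.18
ee_pos: [498.1, -242.5, 110.4]
orientation: [1.445, 1.037, -1.446]
ft_force: [-0.2, -0.2, -0.6]
width: 52.9
```

Run:
```python
from h import *; from workcell import ctrl
o=ctrl.get_obs(); print(o["t"],o["qpos"].round(3),o["ee_pos"].round(1),o["ft_force"].round(2))
go(o,[498,-242,15],-18.5)
```

```text
2.1833 [-0.475  0.49   1.864  0.     0.788 -0.148] [ 498.1 -242.5  110.4] [-0.24 -0.15 -0.6 ]
toolaxes x [-0.  0. -1.] y yaw -18.7 turn dr_x -0.004
shift cm (tool axes as now) [ 9.545 -0.018 -0.045]
```

>>> {"op": "apply_moves", "data": {"increments": [{"gripper":60,"delta_pos":[2.2,0,0],"dr":[0,0,0]},{"gripper":60,"delta_pos":[2.2,0,0],"dr":[0,0,0]},{"gripper":60,"delta_pos":[2.2,0,0],"dr":[0,0,0]},{"gripper":60,"delta_pos":[2.0,0,0],"dr":[0,0,0]},{"gripper":60,"delta_pos":[0.94,0,0],"dr":[0,0,0]}]}}

```text
t: 2.6
ee_pos: [497.0, -241.9, 13.0]
orientation: [1.445, 1.04, -1.447]
ft_force: [-0.6, 0.0, 0.0]
width: 52.8
```

>>> {"op": "apply_moves", "data": {"increments": [{"gripper":20,"delta_pos":[0,0,0],"dr":[0,0,0]},{"gripper":0,"delta_pos":[0,0,0],"dr":[0,0,0]},{"gripper":0,"delta_pos":[0,0,0],"dr":[0,0,0]},{"gripper":0,"delta_pos":[0,0,0],"dr":[0,0,0]},{"gripper":0,"delta_pos":[0,0,0],"dr":[0,0,0]}]}}

```text
t: 3.02
ee_pos: [499.0, -243.0, 16.4]
orientation: [1.444, 1.037, -1.442]
ft_force: [-0.2, -0.9, 0.1]
width: 22.8
```

>>> {"op": "apply_moves", "data": {"increments": [{"gripper":0,"delta_pos":[0,0,0],"dr":[0,0,0]},{"gripper":0,"delta_pos":[0,0,0],"dr":[0,0,0]},{"gripper":0,"delta_pos":[0,0,0],"dr":[0,0,0]},{"gripper":0,"delta_pos":[0,0,0],"dr":[0,0,0]},{"gripper":0,"delta_pos":[0,0,0],"dr":[0,0,0]}]}}

```text
t: 3.43
ee_pos: [498.9, -242.9, 16.2]
orientation: [1.443, 1.037, -1.442]
ft_force: [-0.9, 1.2, 7.0]
width: 17.7
```

>>> {"op": "apply_moves", "data": {"increments": [{"gripper":0,"delta_pos":[-1,0,0],"dr":[0,0,0]},{"gripper":0,"delta_pos":[-1.5,0,0],"dr":[0,0,0]},{"gripper":0,"delta_pos":[-1.5,0,0],"dr":[-0.1,0,0]},{"gripper":0,"delta_pos":[-1,0,0],"dr":[-0.1,0,0]},{"gripper":0,"delta_pos":[0,0,0],"dr":[-0.11,0,0]}]}}

```text
t: 3.85
ee_pos: [499.4, -243.2, 67.9]
orientation: [1.216, 1.202, -1.214]
ft_force: [0.1, -0.3, 0.0]
width: 17.9
```

>>> {"op": "apply_moves", "data": {"increments": [{"gripper":0,"delta_pos":[0,0,0],"dr":[-0.11,0,0]},{"gripper":0,"delta_pos":[0,0,0],"dr":[-0.11,0,0]},{"gripper":0,"delta_pos":[0,0,0],"dr":[-0.11,0,0]},{"gripper":0,"delta_pos":[0,0,0],"dr":[-0.11,0,0]},{"gripper":0,"delta_pos":[0,0,0],"dr":[-0.11,0,0]}]}}

```text
t: 4.27
ee_pos: [498.2, -242.5, 65.9]
orientation: [0.801, 1.418, -0.801]
ft_force: [0.9, -0.1, -0.9]
width: 17.8
```

>>> {"op": "apply_moves", "data": {"increments": [{"gripper":0,"delta_pos":[0,0,0],"dr":[-0.11,0,0]},{"gripper":0,"delta_pos":[0,0,0],"dr":[-0.11,0,0]},{"gripper":0,"delta_pos":[0,0,0],"dr":[-0.11,0,0]},{"gripper":0,"delta_pos":[0,0,0],"dr":[-0.11,0,0]},{"gripper":0,"delta_pos":[0,0,0],"dr":[-0.11,0,0]}]}}

```text
t: 4.68
ee_pos: [498.1, -242.5, 65.8]
orientation: [0.375, 1.538, -0.375]
ft_force: [-0.6, -0.2, -1.5]
width: 17.7
```

>>> {"op": "apply_moves", "data": {"increments": [{"gripper":0,"delta_pos":[0,0,0],"dr":[-0.11,0,0]},{"gripper":0,"delta_pos":[0,0,0],"dr":[-0.11,0,0]},{"gripper":0,"delta_pos":[0,0,0],"dr":[-0.11,0,0]},{"gripper":0,"delta_pos":[0,0,0],"dr":[-0.11,0,0]},{"gripper":0,"delta_pos":[0,0,0],"dr":[-0.11,0,0]}]}}

```text
t: 5.1
ee_pos: [498.1, -242.5, 65.8]
orientation: [-0.056, 1.57, 0.056]
ft_force: [-0.5, 1.1, -0.9]
width: 18.0
```

Run:
```python
from h import *; from workcell import ctrl
o=ctrl.get_obs(); print(o["t"],o["qpos"].round(3),o["ee_pos"].round(1),o["ft_force"].round(2))
print(r2w(-165,-108)); go(o,[*r2w(-165,-108),18],98)
```

```text
5.1 [-0.475  0.564  1.878  0.     0.7   -2.117] [ 498.1 -242.5   65.8] [-0.54  1.12 -0.93]
[ 489.28501701 -120.96794151]
toolaxes x [-0.  0. -1.] y yaw 94.1 turn dr_x -0.068
shift cm (tool axes as now) [ 4.785 12.186 -0.013]
```

>>> {"op": "apply_moves", "data": {"increments": [{"gripper":0,"delta_pos":[0,0,0],"dr":[-0.068,0,0]},{"gripper":0,"delta_pos":[0.6,3.0,0.2],"dr":[0,0,0]},{"gripper":0,"delta_pos":[1.5,3.2,0.2],"dr":[0,0,0]},{"gripper":0,"delta_pos":[1.5,3.2,0.2],"dr":[0,0,0]},{"gripper":0,"delta_pos":[0.78,2.75,0.22],"dr":[0,0,0]}]}}

```text
t: 5.52
ee_pos: [488.9, -119.5, 21.0]
orientation: [-0.104, 1.57, 0.105]
ft_force: [-0.1, 0.0, -1.3]
width: 17.8
```

>>> {"op": "apply_moves", "data": {"increments": [{"gripper":0,"delta_pos":[0.4,0,0],"dr":[0,0,0]},{"gripper":0,"delta_pos":[0,0,0],"dr":[0,0,0]},{"gripper":0,"delta_pos":[0,0,0],"dr":[0,0,0]},{"gripper":0,"delta_pos":[0,0,0],"dr":[0,0,0]},{"gripper":0,"delta_pos":[0,0,0],"dr":[0,0,0]}]}}

```text
t: 5.93
ee_pos: [490.9, -122.2, 18.1]
orientation: [-0.105, 1.567, 0.104]
ft_force: [-0.1, -0.0, -1.0]
width: 17.9
```

Run:
```python
from h import *; from workcell import ctrl
for n in("top","side"):
    d=ctrl.get_image(n); np.savez(f"{n}1.npz",**d)
    o=ctrl.get_obs()
    p=proj(d,[[*r2w(-60,-90),0]])[0].astype(int); x,y=p-[55,45]
    im=cv2.resize(d["img"][y:y+90,x:x+110],None,fx=6,fy=6,interpolation=cv2.INTER_NEAREST); cv2.imwrite(f"pics/ins_{n}.png",im[:,:,::-1]); print(n,x,y)
    uv=proj(d,[[*r2w(-165+146,-108+36),9.8],[*r2w(-19,-116),9.8],[*r2w(0,-180),40],[*r2w(0,180),40]]); print("expected crop px toe tip, heel corner, riser corners",((uv-[x,y]+.5)*6).round(0).tolist())
print(o["t"],o["ee_pos"].round(1),o["ft_force"].round(2),w2r(o["ee_pos"]).round(1)); go(o,[*r2w(-45,-108),18],98)
```

```text
top 295 152
expected crop px toe tip, heel corner, riser corners [[298.0, 214.0], [368.0, 204.0], [469.0, 151.0], [-113.0, 232.0]]
side 275 186
expected crop px toe tip, heel corner, riser corners [[407.0, 234.0], [422.0, 284.0], [484.0, 311.0], [362.0, -61.0]]
6.0333 [ 490.5 -122.1   17.9] [-0.77 -0.11 -1.24] [-163.9 -109.2]
toolaxes x [ 0.001 -0.    -1.   ] y yaw 97.61 turn dr_x -0.007
shift cm (tool axes as now) [5.0000e-03 2.1000e-01 1.1891e+01]
```

View pics/ins_top.png

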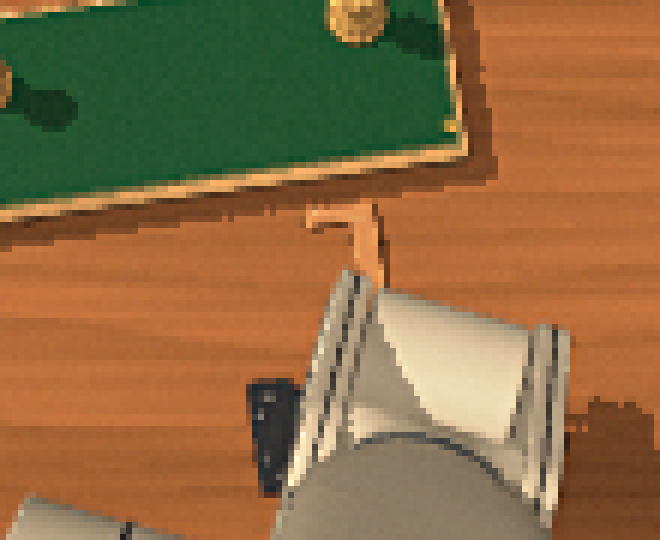

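View pics/ins_side.png

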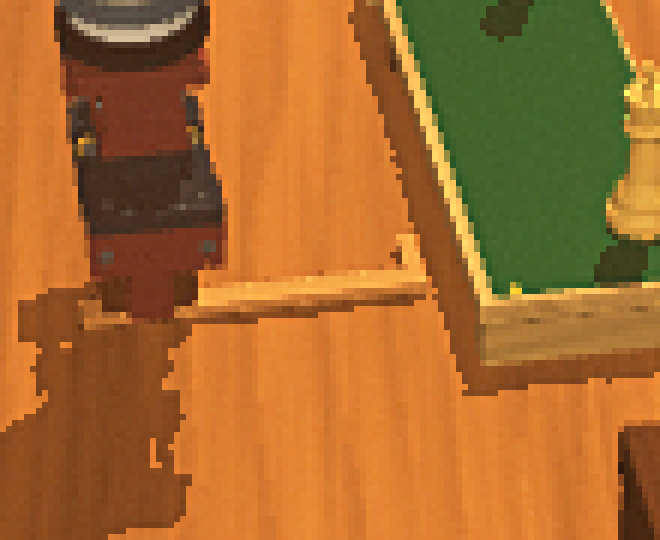

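Top crop: the toe tip is at (306,206) and the heel corner at (378,203), about 4 mm right of the prediction. The riser corner at (468,150) matches. The side crop puts the heel corner at (430,287), about 3 mm further in than predicted, so it is safe to insert.

>>> {"op": "apply_moves", "data": {"increments": [{"gripper":0,"delta_pos":[0,0,0.8],"dr":[-0.015,0,0]},{"gripper":0,"delta_pos":[0,0,1.2],"dr":[0,0,0]},{"gripper":0,"delta_pos":[0,0,1.2],"dr":[0,0,0]},{"gripper":0,"delta_pos":[0,0,1.2],"dr":[0,0,0]},{"gripper":0,"delta_pos":[0,0,1.0],"dr":[0,0,0]}]}}

```text
t: 6.45
ee_pos: [545.9, -113.0, 17.6]
orientation: [-0.118, 1.566, 0.117]
ft_force: [-0.8, 0.3, -1.6]
width: 17.7
```

>>> {"op": "apply_moves", "data": {"increments": [{"gripper":0,"delta_pos":[0,0,1.2],"dr":[0,0,0]},{"gripper":0,"delta_pos":[0,0,1.2],"dr":[0,0,0]},{"gripper":0,"delta_pos":[0,0,1.2],"dr":[0,0,0]},{"gripper":0,"delta_pos":[0,0,0.8],"dr":[0,0,0]},{"gripper":0,"delta_pos":[0,0,0.5],"dr":[0,0,0]}]}}

```text
t: 6.87
ee_pos: [593.6, -105.5, 17.4]
orientation: [-0.118, 1.567, 0.118]
ft_force: [0.2, -0.1, -0.9]
width: 17.8
```

>>> {"op": "apply_moves", "data": {"increments": [{"gripper":0,"delta_pos":[0,0,0.5],"dr":[0,0,0]},{"gripper":0,"delta_pos":[0,0,0.4],"dr":[0,0,0]},{"gripper":0,"delta_pos":[0,0,0.3],"dr":[0,0,0]},{"gripper":0,"delta_pos":[0,0,0],"dr":[0,0,0]},{"gripper":0,"delta_pos":[0,0,0],"dr":[0,0,0]}]}}

```text
t: 7.28
ee_pos: [603.6, -104.1, 17.4]
orientation: [-0.117, 1.568, 0.117]
ft_force: [-0.5, -0.5, -1.1]
width: 17.8
```

Run:
```python
from h import *; from workcell import ctrl
o=ctrl.get_obs()
print(o["t"],o["ee_pos"].round(1),o["ft_force"].round(2),o["moment"].round(3),w2r(o["ee_pos"]).round(1)); go(o,[*r2w(-49,20),18],98)
```

```text
7.2833 [ 603.6 -104.1   17.4] [-0.46 -0.48 -1.14] [ 0.044 -0.109  0.026] [ -49.5 -107.3]
toolaxes x [-0.  0. -1.] y yaw 98.55 turn dr_x 0.01
shift cm (tool axes as now) [-0.057 12.724  0.162]
```

>>> {"op": "apply_moves", "data": {"increments": [{"gripper":0,"delta_pos":[0,0.5,0.005],"dr":[0,0,0]},{"gripper":0,"delta_pos":[0,0.8,0.01],"dr":[0,0,0]},{"gripper":0,"delta_pos":[0,0.8,0.01],"dr":[0,0,0]},{"gripper":0,"delta_pos":[0,0.8,0.01],"dr":[0,0,0]},{"gripper":0,"delta_pos":[0,0.8,0.01],"dr":[0,0,0]}]}}

```text
t: 7.7
ee_pos: [598.5, -66.3, 17.5]
orientation: [-0.117, 1.568, 0.118]
ft_force: [0.2, -0.1, -1.1]
width: 17.7
```

>>> {"op": "apply_moves", "data": {"increments": [{"gripper":0,"delta_pos":[0,0.8,0.01],"dr":[0,0,0]},{"gripper":0,"delta_pos":[0,0.8,0.01],"dr":[0,0,0]},{"gripper":0,"delta_pos":[0,0.8,0.01],"dr":[0,0,0]},{"gripper":0,"delta_pos":[0,0.8,0.01],"dr":[0,0,0]},{"gripper":0,"delta_pos":[0,0.8,0.01],"dr":[0,0,0]}]}}

```text
t: 8.12
ee_pos: [593.3, -26.9, 17.5]
orientation: [-0.117, 1.568, 0.117]
ft_force: [-0.4, -0.5, -0.8]
width: 17.9
```

>>> {"op": "apply_moves", "data": {"increments": [{"gripper":0,"delta_pos":[0,0.8,0.01],"dr":[0,0,0]},{"gripper":0,"delta_pos":[0,0.8,0.01],"dr":[0,0,0]},{"gripper":0,"delta_pos":[0,0.8,0.01],"dr":[0,0,0]},{"gripper":0,"delta_pos":[0,0.6,0.01],"dr":[0,0,0]},{"gripper":0,"delta_pos":[0,0.3,0],"dr":[0,0,0]}]}}

```text
t: 8.53
ee_pos: [588.7, 5.8, 17.5]
orientation: [-0.118, 1.568, 0.118]
ft_force: [0.0, -0.4, -0.7]
width: 17.7
```

```bash
cat > st.py <<'E'
from h import *; from workcell import ctrl
o=ctrl.get_obs()
c,s=np.cos(RY),np.sin(RY); f=o["ft_force"]
print(round(o["t"],2),"tcp riser",w2r(o["ee_pos"]).round(1),"z",o["ee_pos"][2].round(1),"F riser",(c*f[0]+s*f[1]).round(2),(-s*f[0]+c*f[1]).round(2),f[2].round(2),"Mz",o["moment"].round(3))
E
python3 st.py
```

```text
8.53 tcp riser [-48.9   3.7] z 17.5 F riser -0.04 -0.37 -0.73 Mz [ 0.101 -0.122  0.031]
```

>>> {"op": "apply_moves", "data": {"increments": [{"gripper":0,"delta_pos":[0,0.4,0.004],"dr":[0,0,0]},{"gripper":0,"delta_pos":[0,0.4,0.004],"dr":[0,0,0]},{"gripper":0,"delta_pos":[0,0.4,0.004],"dr":[0,0,0]},{"gripper":0,"delta_pos":[0,0.3,0.003],"dr":[0,0,0]},{"gripper":0,"delta_pos":[0,0.1,0],"dr":[0,0,0]}]}}

```text
t: 8.95
ee_pos: [586.6, 21.1, 17.5]
orientation: [-0.117, 1.568, 0.117]
ft_force: [0.2, 0.8, -1.2]
width: 17.9
```

>>> {"op": "apply_moves", "data": {"increments": [{"gripper":0,"delta_pos":[0,0.12,0.001],"dr":[0,0,0]},{"gripper":0,"delta_pos":[0,0.12,0.001],"dr":[0,0,0]},{"gripper":0,"delta_pos":[0,0.12,0.001],"dr":[0,0,0]},{"gripper":0,"delta_pos":[0,0.12,0.001],"dr":[0,0,0]},{"gripper":0,"delta_pos":[0,0.12,0],"dr":[0,0,0]}]}}

```text
t: 9.37
ee_pos: [585.8, 26.7, 17.5]
orientation: [-0.117, 1.568, 0.117]
ft_force: [0.2, -0.1, -0.1]
width: 17.6
```

```bash
python3 st.py
```

```text
9.37 tcp riser [-48.9  24.7] z 17.5 F riser 0.21 -0.16 -0.09 Mz [-0.004 -0.048 -0.019]
```

>>> {"op": "apply_moves", "data": {"increments": [{"gripper":0,"delta_pos":[0,0.1,0.001],"dr":[0,0,0]},{"gripper":0,"delta_pos":[0,0.1,0.001],"dr":[0,0,0]},{"gripper":0,"delta_pos":[0,0.1,0.001],"dr":[0,0,0]},{"gripper":0,"delta_pos":[0,0.1,0.001],"dr":[0,0,0]},{"gripper":0,"delta_pos":[0,0.1,0.001],"dr":[0,0,0]}]}}

```text
t: 9.78
ee_pos: [585.0, 31.7, 17.5]
orientation: [-0.117, 1.568, 0.117]
ft_force: [-0.5, -1.5, -1.3]
width: 17.6
```

```bash
python3 st.py
```

```text
9.78 tcp riser [-48.9  29.8] z 17.5 F riser -0.74 -1.38 -1.34 Mz [-0.002 -0.107 -0.015]
```

>>> {"op": "apply_moves", "data": {"increments": [{"gripper":0,"delta_pos":[0,0.08,0.001],"dr":[0,0,0]},{"gripper":0,"delta_pos":[0,0.08,0.001],"dr":[0,0,0]},{"gripper":0,"delta_pos":[0,0.08,0],"dr":[0,0,0]},{"gripper":0,"delta_pos":[0,0.08,0.001],"dr":[0,0,0]},{"gripper":0,"delta_pos":[0,0.08,0],"dr":[0,0,0]}]}}

```text
t: 10.2
ee_pos: [584.5, 35.7, 17.5]
orientation: [-0.117, 1.568, 0.117]
ft_force: [-0.9, 0.7, -0.7]
width: 17.5
```

```bash
python3 st.py
```

```text
10.2 tcp riser [-48.9  33.8] z 17.5 F riser -0.75 0.86 -0.73 Mz [ 0.071 -0.088 -0.063]
```

Not in contact yet, so I'm carrying on.

>>> {"op": "apply_moves", "data": {"increments": [{"gripper":0,"delta_pos":[0,0.1,0.001],"dr":[0,0,0]},{"gripper":0,"delta_pos":[0,0.1,0.001],"dr":[0,0,0]},{"gripper":0,"delta_pos":[0,0.1,0.001],"dr":[0,0,0]},{"gripper":0,"delta_pos":[0,0.1,0.001],"dr":[0,0,0]},{"gripper":0,"delta_pos":[0,0.1,0.001],"dr":[0,0,0]}]}}

```text
t: 10.62
ee_pos: [583.8, 40.6, 17.5]
orientation: [-0.117, 1.568, 0.117]
ft_force: [-0.5, -0.8, -1.2]
width: 17.5
```

```bash
python3 st.py
```

```text
10.62 tcp riser [-48.9  38.8] z 17.5 F riser -0.62 -0.76 -1.15 Mz [ 0.011 -0.013  0.033]
```

>>> {"op": "apply_moves", "data": {"increments": [{"gripper":0,"delta_pos":[0,0.1,0.001],"dr":[0,0,0]},{"gripper":0,"delta_pos":[0,0.1,0.001],"dr":[0,0,0]},{"gripper":0,"delta_pos":[0,0.1,0.001],"dr":[0,0,0]},{"gripper":0,"delta_pos":[0,0.1,0.001],"dr":[0,0,0]},{"gripper":0,"delta_pos":[0,0.1,0.001],"dr":[0,0,0]}]}}

```text
t: 11.03
ee_pos: [583.1, 45.6, 17.5]
orientation: [-0.117, 1.568, 0.117]
ft_force: [0.8, -0.4, -0.8]
width: 17.3
```

```bash
python3 st.py
```

```text
11.03 tcp riser [-48.8  43.8] z 17.5 F riser 0.78 -0.56 -0.78 Mz [ 0.053 -0.108 -0.012]
```

>>> {"op": "apply_moves", "data": {"increments": [{"gripper":0,"delta_pos":[0,0.1,0.001],"dr":[0,0,0]},{"gripper":0,"delta_pos":[0,0.1,0.001],"dr":[0,0,0]},{"gripper":0,"delta_pos":[0,0.1,0.001],"dr":[0,0,0]},{"gripper":0,"delta_pos":[0,0.1,0.001],"dr":[0,0,0]},{"gripper":0,"delta_pos":[0,0.1,0.001],"dr":[0,0,0]}]}}

```text
t: 11.45
ee_pos: [582.7, 49.5, 17.6]
orientation: [-0.117, 1.567, 0.115]
ft_force: [0.7, -8.1, -1.4]
width: 18.0
```

```bash
python3 st.py
```

```text
11.45 tcp riser [-48.7  47.8] z 17.6 F riser -0.49 -8.16 -1.38 Mz [-1.317 -0.228 -0.677]
```

>>> {"op": "apply_moves", "data": {"increments": [{"gripper":0,"delta_pos":[0,-0.06,0],"dr":[0,0,0]},{"gripper":0,"delta_pos":[0,0,0],"dr":[0,0,0]},{"gripper":0,"delta_pos":[0,0,0],"dr":[0,0,0]},{"gripper":0,"delta_pos":[0,0,0],"dr":[0,0,0]},{"gripper":0,"delta_pos":[0,0,0],"dr":[0,0,0]}]}}

```text
t: 11.87
ee_pos: [582.7, 49.0, 17.5]
orientation: [-0.117, 1.567, 0.116]
ft_force: [1.0, -6.8, -0.4]
width: 17.9
```

```bash
python3 st.py
```

```text
11.87 tcp riser [-48.7  47.3] z 17.5 F riser 0.08 -6.93 -0.4 Mz [-1.153 -0.173 -0.624]
```

>>> {"op": "apply_moves", "data": {"increments": [{"gripper":0,"delta_pos":[0,-0.12,0],"dr":[0,0,0]},{"gripper":0,"delta_pos":[0,-0.12,0],"dr":[0,0,0]},{"gripper":0,"delta_pos":[0,0,-0.2],"dr":[0,0,0]},{"gripper":0,"delta_pos":[0,0,-0.3],"dr":[0,0,0]},{"gripper":0,"delta_pos":[0,0,-0.3],"dr":[0,0,0]}]}}

```text
t: 12.28
ee_pos: [574.6, 46.2, 17.4]
orientation: [-0.117, 1.568, 0.117]
ft_force: [0.9, -2.5, -0.5]
width: 17.7
```

```bash
python3 st.py
```

```text
12.28 tcp riser [-57.2  45.6] z 17.4 F riser 0.55 -2.64 -0.53 Mz [-0.523 -0.224 -0.281]
```

>>> {"op": "apply_moves", "data": {"increments": [{"gripper":0,"delta_pos":[0,-0.05,-0.3],"dr":[0,0,0]},{"gripper":0,"delta_pos":[0,0,-0.4],"dr":[0,0,0]},{"gripper":0,"delta_pos":[0,0,-0.4],"dr":[0,0,0]},{"gripper":0,"delta_pos":[0,0,-0.4],"dr":[0,0,0]},{"gripper":0,"delta_pos":[0,0,-0.4],"dr":[0,0,0]}]}}

```text
t: 12.7
ee_pos: [555.7, 43.0, 17.5]
orientation: [-0.117, 1.568, 0.117]
ft_force: [0.2, -1.9, -1.2]
width: 18.0
```

>>> {"op": "apply_moves", "data": {"increments": [{"gripper":0,"delta_pos":[0,0,-0.4],"dr":[0,0,0]},{"gripper":0,"delta_pos":[0,0,-0.4],"dr":[0,0,0]},{"gripper":0,"delta_pos":[0,0,-0.4],"dr":[0,0,0]},{"gripper":0,"delta_pos":[0,0,-0.4],"dr":[0,0,0]},{"gripper":0,"delta_pos":[0,0,-0.4],"dr":[0,0,0]}]}}

```text
t: 13.12
ee_pos: [536.3, 40.0, 17.5]
orientation: [-0.117, 1.567, 0.117]
ft_force: [1.1, -0.6, -2.1]
width: 17.7
```

```bash
python3 st.py
```

```text
13.12 tcp riser [-96.   44.9] z 17.5 F riser 0.99 -0.71 -2.12 Mz [-0.108 -0.147 -0.145]
```

>>> {"op": "apply_moves", "data": {"increments": [{"gripper":0,"delta_pos":[0,0,-0.4],"dr":[0,0,0]},{"gripper":0,"delta_pos":[0,0,-0.4],"dr":[0,0,0]},{"gripper":0,"delta_pos":[0,0,-0.4],"dr":[0,0,0]},{"gripper":0,"delta_pos":[0,0,-0.4],"dr":[0,0,0]},{"gripper":0,"delta_pos":[0,0,-0.4],"dr":[0,0,0]}]}}

```text
t: 13.53
ee_pos: [516.2, 37.0, 17.5]
orientation: [-0.117, 1.568, 0.117]
ft_force: [0.9, -1.1, -1.2]
width: 17.9
```

>>> {"op": "apply_moves", "data": {"increments": [{"gripper":0,"delta_pos":[0,0,-0.4],"dr":[0,0,0]},{"gripper":0,"delta_pos":[0,0,-0.4],"dr":[0,0,0]},{"gripper":0,"delta_pos":[0,0,-0.4],"dr":[0,0,0]},{"gripper":0,"delta_pos":[0,0,-0.4],"dr":[0,0,0]},{"gripper":0,"delta_pos":[0,0,-0.4],"dr":[0,0,0]}]}}

```text
t: 13.95
ee_pos: [496.4, 34.0, 17.5]
orientation: [-0.117, 1.568, 0.117]
ft_force: [0.7, 0.4, -1.4]
width: 17.9
```

>>> {"op": "apply_moves", "data": {"increments": [{"gripper":0,"delta_pos":[0,0,-0.4],"dr":[0,0,0]},{"gripper":0,"delta_pos":[0,0,-0.4],"dr":[0,0,0]},{"gripper":0,"delta_pos":[0,0,-0.4],"dr":[0,0,0]},{"gripper":0,"delta_pos":[0,0,-0.4],"dr":[0,0,0]},{"gripper":0,"delta_pos":[0,0,-0.4],"dr":[0,0,0]}]}}

```text
t: 14.37
ee_pos: [476.7, 31.0, 17.5]
orientation: [-0.117, 1.568, 0.117]
ft_force: [-0.1, -0.8, 0.1]
width: 17.9
```

>>> {"op": "apply_moves", "data": {"increments": [{"gripper":0,"delta_pos":[0,0,-0.4],"dr":[0,0,0]},{"gripper":0,"delta_pos":[0,0,-0.4],"dr":[0,0,0]},{"gripper":0,"delta_pos":[0,0,-0.4],"dr":[0,0,0]},{"gripper":0,"delta_pos":[0,0,-0.4],"dr":[0,0,0]},{"gripper":0,"delta_pos":[0,0,-0.3],"dr":[0,0,0]}]}}

```text
t: 14.78
ee_pos: [457.8, 28.2, 17.5]
orientation: [-0.117, 1.568, 0.117]
ft_force: [-1.0, -0.9, -0.9]
width: 17.9
```

>>> {"op": "apply_moves", "data": {"increments": [{"gripper":0,"delta_pos":[0,0,-0.3],"dr":[0,0,0]},{"gripper":0,"delta_pos":[0,0,-0.2],"dr":[0,0,0]},{"gripper":0,"delta_pos":[0,0,-0.1],"dr":[0,0,0]},{"gripper":0,"delta_pos":[0,0,0],"dr":[0,0,0]},{"gripper":0,"delta_pos":[0,0,0],"dr":[0,0,0]}]}}

```text
t: 15.2
ee_pos: [452.5, 27.3, 17.5]
orientation: [-0.117, 1.567, 0.117]
ft_force: [0.3, 0.8, -1.4]
width: 18.2
```

```bash
python3 st.py
python3 - <<'E'
from h import *; from workcell import ctrl
d=ctrl.get_image("top"); np.savez("top2.npz",**d); s=ctrl.get_image("side"); np.savez("side2.npz",**s)
def crop(d,xy,hw,f):
    x,y=proj(d,[xy])[0].astype(int)-hw; print(x,y); return cv2.resize(d["img"][y:y+2*hw[1],x:x+2*hw[0]],None,fx=f,fy=f,interpolation=cv2.INTER_NEAREST)
c=[*r2w(-70,60),0]; cv2.imwrite("pics/out.png",np.hstack([crop(d,c,np.array([32,40]),6),crop(s,c,np.array([32,40]),6)])[:,:,::-1])
E
```

```text
15.2 tcp riser [-180.7   44. ] z 17.5 F riser 0.4 0.72 -1.43 Mz [ 0.11  -0.124 -0.008]
278 165
288 165
```

View pics/out.png

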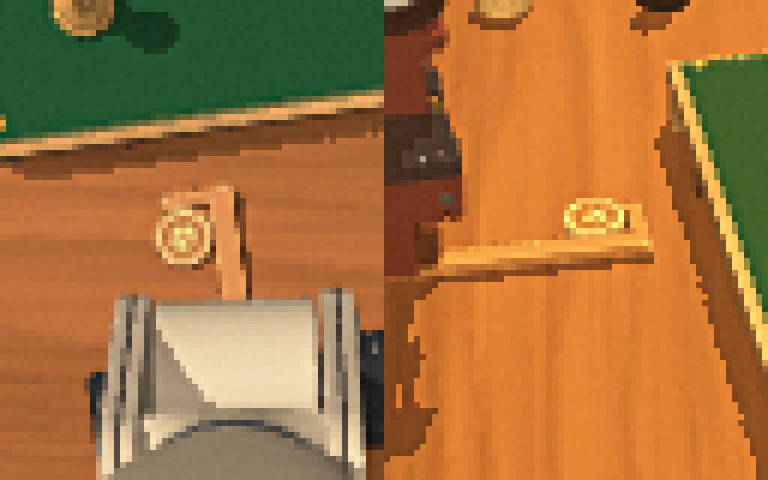

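The top half shows the disc in the hook at crop (184,238), i.e. pixel (308.2,204.2), clear of the riser. The side half agrees at (594,217). Next I lift the rake straight off and lay it to the right.

>>> {"op": "apply_moves", "data": {"increments": [{"gripper":0,"delta_pos":[-0.5,0,0],"dr":[0,0,0]},{"gripper":0,"delta_pos":[-1,0,0],"dr":[0,0,0]},{"gripper":0,"delta_pos":[-1.5,0,0],"dr":[0,0,0]},{"gripper":0,"delta_pos":[-1,0,0],"dr":[0,0,0]},{"gripper":0,"delta_pos":[0,-1,0],"dr":[0,0,0]}]}}

```text
t: 15.72
ee_pos: [455.2, 18.0, 59.7]
orientation: [-0.118, 1.564, 0.118]
ft_force: [-0.2, 0.3, -0.8]
width: 17.8
```

>>> {"op": "apply_moves", "data": {"increments": [{"gripper":0,"delta_pos":[0,-2,-0.4],"dr":[0,0,0]},{"gripper":0,"delta_pos":[0,-2.5,-0.5],"dr":[0,0,0]},{"gripper":0,"delta_pos":[0,-2.5,-0.5],"dr":[0,0,0]},{"gripper":0,"delta_pos":[0,-2.5,-0.5],"dr":[0,0,0]},{"gripper":0,"delta_pos":[0,-2.5,-0.5],"dr":[0,0,0]}]}}

```text
t: 16.13
ee_pos: [447.8, -106.5, 57.6]
orientation: [-0.118, 1.567, 0.117]
ft_force: [0.1, -0.5, -1.1]
width: 17.8
```

>>> {"op": "apply_moves", "data": {"increments": [{"gripper":0,"delta_pos":[0,-2.5,-0.5],"dr":[0,0,0]},{"gripper":0,"delta_pos":[0,-2,-0.5],"dr":[0,0,0]},{"gripper":0,"delta_pos":[0,-1.5,-0.3],"dr":[0,0,0]},{"gripper":0,"delta_pos":[0,-1,-0.3],"dr":[0,0,0]},{"gripper":0,"delta_pos":[0.5,0,0],"dr":[0,0,0]}]}}

```text
t: 16.55
ee_pos: [443.0, -178.6, 53.0]
orientation: [-0.116, 1.566, 0.115]
ft_force: [1.0, -0.5, -1.5]
width: 17.8
```

>>> {"op": "apply_moves", "data": {"increments": [{"gripper":0,"delta_pos":[1,0,0],"dr":[0,0,0]},{"gripper":0,"delta_pos":[1,0,0],"dr":[0,0,0]},{"gripper":0,"delta_pos":[0.8,0,0],"dr":[0,0,0]},{"gripper":0,"delta_pos":[0.5,0,0],"dr":[0,0,0]},{"gripper":0,"delta_pos":[0,0,0],"dr":[0,0,0]}]}}

```text
t: 16.97
ee_pos: [441.7, -175.3, 17.9]
orientation: [-0.117, 1.57, 0.119]
ft_force: [0.5, -0.1, -0.8]
width: 17.9
```

```bash
python3 st.py
python3 - <<'E'
from h import *; from workcell import ctrl
d=ctrl.get_image("top");s=ctrl.get_image("side"); np.savez("top3.npz",**d); np.savez("side3.npz",**s)
c=load("top2.npz"); print("disc eye",plane(c,(308.2,204.2),9), w2r(plane(c,(308.2,204.2),9)[0]))
for q,h in((d,9),):
    u,v=map(int,proj(q,[[*r2w(-60,65),9]])[0]); im=q["img"].astype(float)
    m=np.zeros(im.shape[:2],np.uint8); sl=(slice(v-15,v+16),slice(u-15,u+16)); m[sl]=((im[...,1]>im[...,0]*.68)&(im[...,0]>150))[sl]
    n,l,st,ce=cv2.connectedComponentsWithStats(m); i=1+st[1:,4].argmax(); P=plane(q,np.argwhere(l==i)[:,::-1],h)[:,:2].astype(np.float32); print(st[i],P.mean(0),P.min(0),P.max(0),cv2.minEnclosingCircle(P))
E
```

```text
16.97 tcp riser [-219.7 -155.2] z 17.9 F riser 0.52 -0.12 -0.79 Mz [ 0.107 -0.141 -0.009]
disc eye [[564.46256687  68.66307292   9.        ]] [-64.09628519  69.28515441]
[304 200   9  10  56] [564.75104  69.07721] [546.5123    54.464607] [580.22314   84.356186] ((565.1336669921875, 69.2699203491211), 18.621437072753906)
```

>>> {"op": "apply_moves", "data": {"increments": [{"gripper":0,"delta_pos":[0.08,0,0],"dr":[0,0,0]},{"gripper":0,"delta_pos":[0.08,0,0],"dr":[0,0,0]},{"gripper":0,"delta_pos":[0,0,0],"dr":[0,0,0]},{"gripper":30,"delta_pos":[0,0,0],"dr":[0,0,0]},{"gripper":40,"delta_pos":[0,0,0],"dr":[0,0,0]}]}}

```text
t: 17.48
ee_pos: [442.8, -176.5, 18.2]
orientation: [-0.117, 1.567, 0.117]
ft_force: [0.8, 0.6, -0.5]
width: 27.9
```

>>> {"op": "apply_moves", "data": {"increments": [{"gripper":60,"delta_pos":[0,0,0],"dr":[0,0,0]},{"gripper":60,"delta_pos":[0,0,0],"dr":[0,0,0]},{"gripper":60,"delta_pos":[0,0,0],"dr":[0,0,0]},{"gripper":60,"delta_pos":[-1,0,0],"dr":[0,0,0]},{"gripper":60,"delta_pos":[-2,0,0],"dr":[0,0,0]}]}}

```text
t: 17.9
ee_pos: [441.2, -175.8, 47.1]
orientation: [-0.116, 1.571, 0.119]
ft_force: [0.3, 0.8, -0.6]
width: 52.5
```

>>> {"op": "apply_moves", "data": {"increments": [{"gripper":62,"delta_pos":[-3,0,0],"dr":[0,0,0]},{"gripper":62,"delta_pos":[-2,0,0],"dr":[0,0,0]},{"gripper":62,"delta_pos":[0,0,0],"dr":[0,0,0]},{"gripper":62,"delta_pos":[0,0,0],"dr":[0,0,0]},{"gripper":62,"delta_pos":[0,0,0],"dr":[0,0,0]}]}}

```text
t: 18.32
ee_pos: [442.3, -176.2, 97.8]
orientation: [-0.117, 1.568, 0.117]
ft_force: [-0.8, 0.0, 0.3]
width: 54.9
```

```bash
python3 st.py
python3 - <<'E'
from h import *; from workcell import ctrl
o=ctrl.get_obs(); go(o,[564.8,69,10],98); go(o,[564.8,69,10],90)
E
```

```text
18.32 tcp riser [-219.3 -156.2] z 97.8 F riser -0.82 0.15 0.33 Mz [ 0.134 -0.172 -0.04 ]
toolaxes x [-0.  0. -1.] y yaw 98.55 turn dr_x 0.01
shift cm (tool axes as now) [ 8.777 22.428 15.765]
toolaxes x [-0.  0. -1.] y yaw 98.55 turn dr_x 0.149
shift cm (tool axes as now) [ 8.777 22.428 15.765]
```

>>> {"op": "apply_moves", "data": {"increments": [{"gripper":62,"delta_pos":[0,2.0,1.4],"dr":[0,0,0]},{"gripper":62,"delta_pos":[0,2.5,1.75],"dr":[0,0,0]},{"gripper":62,"delta_pos":[0,2.5,1.75],"dr":[0,0,0]},{"gripper":62,"delta_pos":[0,2.5,1.75],"dr":[0,0,0]},{"gripper":62,"delta_pos":[0,2.5,1.75],"dr":[0,0,0]}]}}

```text
t: 18.73
ee_pos: [507.2, -43.9, 96.5]
orientation: [-0.116, 1.57, 0.117]
ft_force: [0.0, -1.4, 0.4]
width: 54.7
```

>>> {"op": "apply_moves", "data": {"increments": [{"gripper":62,"delta_pos":[0,2.5,1.75],"dr":[0,0,0]},{"gripper":62,"delta_pos":[0,2.5,1.75],"dr":[0,0,0]},{"gripper":62,"delta_pos":[0,2.5,1.75],"dr":[0,0,0]},{"gripper":62,"delta_pos":[0,2.0,1.4],"dr":[0,0,0]},{"gripper":62,"delta_pos":[0,0.93,0.72],"dr":[0,0,0]}]}}

```text
t: 19.15
ee_pos: [565.5, 71.3, 96.4]
orientation: [-0.119, 1.569, 0.119]
ft_force: [-0.3, -0.6, 0.5]
width: 54.6
```

>>> {"op": "apply_moves", "data": {"increments": [{"gripper":62,"delta_pos":[1.5,0,0],"dr":[0,0,0]},{"gripper":62,"delta_pos":[2,0,0],"dr":[0,0,0]},{"gripper":62,"delta_pos":[1.5,0,0],"dr":[0,0,0]},{"gripper":62,"delta_pos":[0,0,0],"dr":[0,0,0]},{"gripper":62,"delta_pos":[0,0,0],"dr":[0,0,0]}]}}

```text
t: 19.57
ee_pos: [563.7, 68.3, 46.4]
orientation: [-0.117, 1.571, 0.117]
ft_force: [0.6, 0.3, 0.2]
width: 54.3
```

```bash
python3 st.py
python3 - <<'E'
from h import *; from workcell import ctrl
o=ctrl.get_obs(); go(o,[564.8,69,10],98.5); print(o["width"],o["ee_pos"])
E
```

```text
19.57 tcp riser [-64.9  69. ] z 46.4 F riser 0.65 0.23 0.2 Mz [ 0.028 -0.141  0.031]
toolaxes x [-0.004 -0.    -1.   ] y yaw 98.53 turn dr_x 0.001
shift cm (tool axes as now) [3.644 0.055 0.134]
54.3365313476153 [563.69663213  68.27329426  46.4440731 ]
```

>>> {"op": "apply_moves", "data": {"increments": [{"gripper":62,"delta_pos":[1.2,0,0.05],"dr":[0,0,0]},{"gripper":62,"delta_pos":[1.4,0,0],"dr":[0,0,0]},{"gripper":62,"delta_pos":[0.7,0,0],"dr":[0,0,0]},{"gripper":62,"delta_pos":[0.34,0,0],"dr":[0,0,0]},{"gripper":62,"delta_pos":[0,0,0],"dr":[0,0,0]}]}}

```text
t: 19.98
ee_pos: [565.3, 68.7, 10.9]
orientation: [-0.117, 1.569, 0.117]
ft_force: [0.2, 0.8, 0.3]
width: 54.6
```

>>> {"op": "apply_moves", "data": {"increments": [{"gripper":50,"delta_pos":[0,0,0],"dr":[0,0,0]},{"gripper":44,"delta_pos":[0,0,0],"dr":[0,0,0]},{"gripper":40,"delta_pos":[0,0,0],"dr":[0,0,0]},{"gripper":30,"delta_pos":[0,0,0],"dr":[0,0,0]},{"gripper":20,"delta_pos":[0,0,0],"dr":[0,0,0]}]}}

```text
t: 20.4
ee_pos: [566.1, 69.0, 12.1]
orientation: [-0.117, 1.567, 0.117]
ft_force: [-1.0, -0.5, 3.0]
width: 34.7
```

>>> {"op": "apply_moves", "data": {"increments": [{"gripper":0,"delta_pos":[0,0,0],"dr":[0,0,0]},{"gripper":0,"delta_pos":[0,0,0],"dr":[0,0,0]},{"gripper":0,"delta_pos":[0,0,0],"dr":[0,0,0]},{"gripper":0,"delta_pos":[0,0,0],"dr":[0,0,0]},{"gripper":0,"delta_pos":[0,0,0],"dr":[0,0,0]}]}}

```text
t: 20.82
ee_pos: [566.2, 69.0, 12.1]
orientation: [-0.117, 1.567, 0.117]
ft_force: [-0.4, -0.5, 4.7]
width: 34.8
```

```bash
python3 st.py
python3 - <<'E'
from h import *; from workcell import ctrl
o=ctrl.get_obs(); print(o["width"],o["ee_pos"].round(1),"grasp offset disc-tcp",(np.array([564.8,69])-o["ee_pos"][:2]).round(1)); go(o,[509.3,324.4,110],98.5)
E
```

```text
20.82 tcp riser [-62.4  69.4] z 12.1 F riser -0.45 -0.41 4.67 Mz [ 0.061 -0.029  0.004]
34.76249633519387 [566.2  69.   12.1] grasp offset disc-tcp [-1.4 -0. ]
toolaxes x [ 0.001  0.    -1.   ] y yaw 98.55 turn dr_x 0.001
shift cm (tool axes as now) [-9.796 26.099 -1.816]
```

>>> {"op": "apply_moves", "data": {"increments": [{"gripper":0,"delta_pos":[-0.5,0,0],"dr":[0,0,0]},{"gripper":0,"delta_pos":[-1.5,0,0],"dr":[0,0,0]},{"gripper":0,"delta_pos":[-2.5,0,0],"dr":[0,0,0]},{"gripper":0,"delta_pos":[-2.5,0,0],"dr":[0,0,0]},{"gripper":0,"delta_pos":[-2,1,0],"dr":[0,0,0]}]}}

```text
t: 21.23
ee_pos: [564.4, 77.9, 103.0]
orientation: [-0.117, 1.567, 0.116]
ft_force: [0.3, 0.8, 0.4]
width: 35.0
```

>>> {"op": "apply_moves", "data": {"increments": [{"gripper":0,"delta_pos":[0,2,-0.2],"dr":[0,0,0]},{"gripper":0,"delta_pos":[0,2.5,-0.2],"dr":[0,0,0]},{"gripper":0,"delta_pos":[0,2.5,-0.2],"dr":[0,0,0]},{"gripper":0,"delta_pos":[0,2.5,-0.2],"dr":[0,0,0]},{"gripper":0,"delta_pos":[0,2.5,-0.2],"dr":[0,0,0]}]}}

```text
t: 21.65
ee_pos: [535.9, 197.0, 101.7]
orientation: [-0.117, 1.568, 0.117]
ft_force: [-0.4, 0.3, 0.1]
width: 34.5
```

>>> {"op": "apply_moves", "data": {"increments": [{"gripper":0,"delta_pos":[0,2.5,-0.2],"dr":[0,0,0]},{"gripper":0,"delta_pos":[0,2.5,-0.2],"dr":[0,0,0]},{"gripper":0,"delta_pos":[0,2.5,-0.2],"dr":[0,0,0]},{"gripper":0,"delta_pos":[0,2.5,-0.1],"dr":[0,0,0]},{"gripper":0,"delta_pos":[0,2,0],"dr":[0,0,0]}]}}

```text
t: 22.07
ee_pos: [510.9, 315.2, 101.6]
orientation: [-0.118, 1.568, 0.118]
ft_force: [0.0, 1.3, -0.4]
width: 34.9
```

>>> {"op": "apply_moves", "data": {"increments": [{"gripper":0,"delta_pos":[0,1,0],"dr":[0,0,0]},{"gripper":0,"delta_pos":[1,0,0],"dr":[0,0,0]},{"gripper":0,"delta_pos":[1,0,0],"dr":[0,0,0]},{"gripper":0,"delta_pos":[0,0,0],"dr":[0,0,0]},{"gripper":0,"delta_pos":[0,0,0],"dr":[0,0,0]}]}}

```text
t: 22.48
ee_pos: [509.5, 321.8, 80.1]
orientation: [-0.117, 1.57, 0.115]
ft_force: [-0.6, 0.1, -0.6]
width: 34.7
```

```bash
python3 st.py
python3 - <<'E'
from h import *; from workcell import ctrl
o=ctrl.get_obs(); print(o["width"],o["ee_pos"].round(1)); go(o,[510.7,324.4,40],98.5)
s=ctrl.get_image("side"); np.savez("side4.npz",**s)
u,v=proj(s,[[510,325,50]])[0].astype(int); x,y=u-20,v-30
cv2.imwrite("pics/pl.png",cv2.resize(s["img"][y:y+60,x:x+40],None,fx=10,fy=10,interpolation=cv2.INTER_NEAREST)[:,:,::-1]); print(x,y)
e=o["ee_pos"]; print("exp disc in hand",((proj(s,[[e[0]-1.4,e[1],e[2]-12.1+9],[e[0]-1.4,e[1],e[2]-12.1]])-[x,y]+.5)*10).round(0).tolist(),"stack top",((proj(s,[[509.3,324.4,27],[509.3,324.4,0]])-[x,y]+.5)*10).round(0).tolist())
E
```

```text
22.48 tcp riser [-83.2 327.6] z 80.1 F riser -0.59 0.16 -0.65 Mz [ 0.068 -0.133 -0.005]
34.66123968603247 [509.5 321.8  80.1]
toolaxes x [-0.003 -0.002 -1.   ] y yaw 98.48 turn dr_x -0.0
shift cm (tool axes as now) [4.006 0.25  0.165]
286 124
exp disc in hand [[206.0, 254.0], [207.0, 275.0]] stack top [[214.0, 365.0], [216.0, 426.0]]
```

View pics/pl.png

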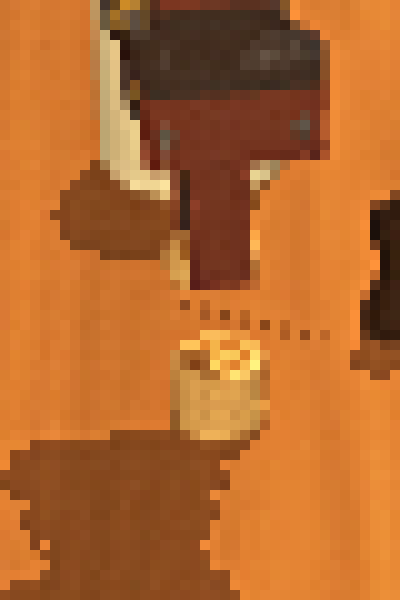

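The side crop shows the held disc centred near column 215 over the stack at column 219. That is about 1 mm of x error, and the arm is still settling. I'll lower it partway and re-read the pose.

>>> {"op": "apply_moves", "data": {"increments": [{"gripper":0,"delta_pos":[1,0,0],"dr":[0,0,0]},{"gripper":0,"delta_pos":[1,0,0],"dr":[0,0,0]},{"gripper":0,"delta_pos":[0.5,0,0],"dr":[0,0,0]},{"gripper":0,"delta_pos":[0,0,0],"dr":[0,0,0]},{"gripper":0,"delta_pos":[0,0,0],"dr":[0,0,0]}]}}

```text
t: 22.95
ee_pos: [509.9, 323.2, 55.8]
orientation: [-0.118, 1.569, 0.117]
ft_force: [0.2, 0.2, -0.2]
width: 35.0
```

>>> {"op": "apply_moves", "data": {"increments": [{"gripper":0,"delta_pos":[0,0,0],"dr":[0,0,0]},{"gripper":0,"delta_pos":[0,0,0],"dr":[0,0,0]},{"gripper":0,"delta_pos":[0,0,0],"dr":[0,0,0]},{"gripper":0,"delta_pos":[0,0,0],"dr":[0,0,0]},{"gripper":0,"delta_pos":[0,0,0],"dr":[0,0,0]}]}}

```text
t: 23.37
ee_pos: [510.4, 323.7, 56.7]
orientation: [-0.117, 1.567, 0.117]
ft_force: [-0.4, 0.4, 0.1]
width: 34.7
```

```bash
python3 st.py
python3 - <<'E'
from h import *; from workcell import ctrl
o=ctrl.get_obs(); print(o["width"],o["ee_pos"].round(1)); go(o,[510.7,324.4,40],98.5)
E
```

```text
23.37 tcp riser [-82.1 329.3] z 56.7 F riser -0.33 0.47 0.06 Mz [ 0.087 -0.137  0.015]
34.67028510372519 [510.4 323.7  56.7]
toolaxes x [ 0.  0. -1.] y yaw 98.55 turn dr_x 0.001
shift cm (tool axes as now) [1.675 0.068 0.045]
```

>>> {"op": "apply_moves", "data": {"increments": [{"gripper":0,"delta_pos":[0.4,0.06,0.05],"dr":[0,0,0]},{"gripper":0,"delta_pos":[0.5,0,0],"dr":[0,0,0]},{"gripper":0,"delta_pos":[0.4,0,0],"dr":[0,0,0]},{"gripper":0,"delta_pos":[0.2,0,0],"dr":[0,0,0]},{"gripper":0,"delta_pos":[0.1,0,0],"dr":[0,0,0]}]}}

```text
t: 23.78
ee_pos: [510.3, 324.0, 39.7]
orientation: [-0.118, 1.569, 0.117]
ft_force: [-0.9, 0.5, 0.8]
width: 34.9
```

>>> {"op": "apply_moves", "data": {"increments": [{"gripper":0,"delta_pos":[0.05,0,0],"dr":[0,0,0]},{"gripper":0,"delta_pos":[0.05,0,0],"dr":[0,0,0]},{"gripper":0,"delta_pos":[0,0,0],"dr":[0,0,0]},{"gripper":0,"delta_pos":[0,0,0],"dr":[0,0,0]},{"gripper":0,"delta_pos":[0,0,0],"dr":[0,0,0]}]}}

```text
t: 24.2
ee_pos: [510.7, 324.3, 39.7]
orientation: [-0.117, 1.567, 0.117]
ft_force: [-0.6, -0.1, 0.6]
width: 34.4
```

```bash
python3 st.py;  python3 -c "
from workcell import ctrl
print(ctrl.get_obs()['ee_pos'])"
```

```text
24.2 tcp riser [-81.6 329.9] z 39.7 F riser -0.58 0.03 0.6 Mz [ 0.114 -0.124 -0.007]
[510.74503306 324.25093229  39.65185731]
```

>>> {"op": "apply_moves", "data": {"increments": [{"gripper":0,"delta_pos":[0.04,0,0],"dr":[0,0,0]},{"gripper":0,"delta_pos":[0.04,0,0],"dr":[0,0,0]},{"gripper":0,"delta_pos":[0,0,0],"dr":[0,0,0]},{"gripper":0,"delta_pos":[0,0,0],"dr":[0,0,0]},{"gripper":0,"delta_pos":[0,0,0],"dr":[0,0,0]}]}}

```text
t: 24.62
ee_pos: [510.8, 324.3, 39.0]
orientation: [-0.117, 1.567, 0.117]
ft_force: [-0.4, -0.4, 4.7]
width: 34.6
```

```bash
python3 st.py
```

```text
24.62 tcp riser [-81.6 329.9] z 39.0 F riser -0.43 -0.33 4.7 Mz [-0.076  0.048 -0.021]
```

>>> {"op": "apply_moves", "data": {"increments": [{"gripper":0,"delta_pos":[-0.04,0,0],"dr":[0,0,0]},{"gripper":0,"delta_pos":[0,0,0],"dr":[0,0,0]},{"gripper":42,"delta_pos":[0,0,0],"dr":[0,0,0]},{"gripper":44,"delta_pos":[0,0,0],"dr":[0,0,0]},{"gripper":48,"delta_pos":[0,0,0],"dr":[0,0,0]}]}}

```text
t: 25.03
ee_pos: [510.5, 324.1, 38.8]
orientation: [-0.117, 1.568, 0.117]
ft_force: [0.5, 0.0, -0.4]
width: 41.2
```

>>> {"op": "apply_moves", "data": {"increments": [{"gripper":52,"delta_pos":[0,0,0],"dr":[0,0,0]},{"gripper":54,"delta_pos":[0,0,0],"dr":[0,0,0]},{"gripper":54,"delta_pos":[0,0,0],"dr":[0,0,0]},{"gripper":54,"delta_pos":[-0.3,0,0],"dr":[0,0,0]},{"gripper":54,"delta_pos":[-0.8,0,0],"dr":[0,0,0]}]}}

```text
t: 25.45
ee_pos: [509.9, 323.8, 49.5]
orientation: [-0.118, 1.569, 0.117]
ft_force: [0.1, 0.4, 0.4]
width: 47.4
```

>>> {"op": "apply_moves", "data": {"increments": [{"gripper":54,"delta_pos":[-2,0,0],"dr":[0,0,0]},{"gripper":54,"delta_pos":[-3,0,0],"dr":[0,0,0]},{"gripper":54,"delta_pos":[-3,0,0],"dr":[0,0,0]},{"gripper":54,"delta_pos":[-3,0,0],"dr":[0,0,0]},{"gripper":54,"delta_pos":[-2,-1,0],"dr":[0,0,0]}]}}

```text
t: 25.87
ee_pos: [513.0, 315.9, 183.9]
orientation: [-0.116, 1.564, 0.12]
ft_force: [0.6, 0.1, 0.2]
width: 47.3
```

>>> {"op": "apply_moves", "data": {"increments": [{"gripper":54,"delta_pos":[0,-2.5,-1],"dr":[0,0,0]},{"gripper":54,"delta_pos":[0,-3,-1],"dr":[0,0,0]},{"gripper":54,"delta_pos":[0,-3,-1],"dr":[0,0,0]},{"gripper":54,"delta_pos":[0,-3,-1],"dr":[0,0,0]},{"gripper":54,"delta_pos":[0,-3,-1],"dr":[0,0,0]}]}}

```text
t: 26.28
ee_pos: [483.8, 162.3, 181.0]
orientation: [-0.117, 1.567, 0.118]
ft_force: [-0.0, 0.4, -0.3]
width: 47.3
```

>>> {"op": "apply_moves", "data": {"increments": [{"gripper":54,"delta_pos":[0,-3,0],"dr":[0,0,0]},{"gripper":54,"delta_pos":[0,-2,0],"dr":[0,0,0]},{"gripper":54,"delta_pos":[0,-1,0],"dr":[0,0,0]},{"gripper":54,"delta_pos":[0,0,0],"dr":[0,0,0]},{"gripper":54,"delta_pos":[0,0,0],"dr":[0,0,0]}]}}

```text
t: 26.7
ee_pos: [493.4, 104.3, 180.5]
orientation: [-0.116, 1.567, 0.116]
ft_force: [-0.5, 0.0, 0.4]
width: 47.2
```

Run:
```python
from h import *; from workcell import ctrl
d=ctrl.get_image("top");s=ctrl.get_image("side"); np.savez("top5.npz",**d); np.savez("side5.npz",**s)
def crop(d,u,v,w,h,f): return cv2.resize(d["img"][v:v+h,u:u+w],None,fx=f,fy=f,interpolation=cv2.INTER_NEAREST)
a=np.hstack([crop(d,225,205,30,28,10),crop(s,295,145,30,28,10)]); b=crop(d,150,130,400,160,1); b=cv2.resize(b,(600,240))
cv2.imwrite("pics/fin.png",np.vstack([a,b])[:,:,::-1])
for z,q in((36,d),):
    im=q["img"].astype(float); m=np.zeros(im.shape[:2],np.uint8); sl=(slice(205,233),slice(225,255)); m[sl]=((im[...,1]>im[...,0]*.68)&(im[...,0]>150))[sl]
    P=plane(q,np.argwhere(m)[:,::-1],z)[:,:2].astype(np.float32); print(P.mean(0),cv2.minEnclosingCircle(P))
print(world(d)[205:233,225:255,2].max(),world(s)[145:173,295:325,2].max(),world(s)[145:173,295:325,2][world(s)[145:173,295:325,2]>22].round(0))
```

```text
[509.13855 321.90018] ((510.01898193359375, 322.5599670410156), 18.485607147216797)
1729.468569935793 979.2995903975491 [199. 231. 232. 229. 230. 228. 228. 228. 228.  52.  44. 195. 223. 227.
 225. 224. 221. 225. 225. 226. 979.  51.  52. 189. 223. 224. 221. 224.
 223. 222. 218. 219.  48.  48. 183. 217. 217. 219. 218. 220. 215. 217.
 216.  42.  46. 183. 213. 215. 215. 216. 211. 216. 214. 211. 979.  41.
 180. 208. 209. 211. 210. 208. 207. 210. 211.  34. 201. 208. 209. 205.
 205. 209. 205. 205.  27. 204. 202. 202. 200. 199. 199. 202.  22.  26.
 203. 196. 198. 199. 198. 198. 199. 194. 198. 191. 191. 195. 194. 193.
 190. 190. 190. 193. 189. 194. 189. 979. 187. 192. 185. 189. 187. 189.
 183.  44.  37.  38.  38.  38.  45.  38. 180. 184. 186. 183. 183. 181.
 181.  38.  37.  45.  40.  40.  41.  36. 178. 178. 180. 179. 175. 178.
 182. 979.  42.  41.  39.  40.  42.  42. 176. 175. 175.  37.  40.  38.
  33.  43.  39.  40.  39.  36.  26.  36.  33.  36.  35.  38.  36.  38.
  34.  24.  24.  32.  29.  28.  36.  30.  32.  29.  23.  29.  26.  29.
  31.  24.  25.  26.  26.  26.  22.  24.  22.  23.]
```

View pics/fin.png

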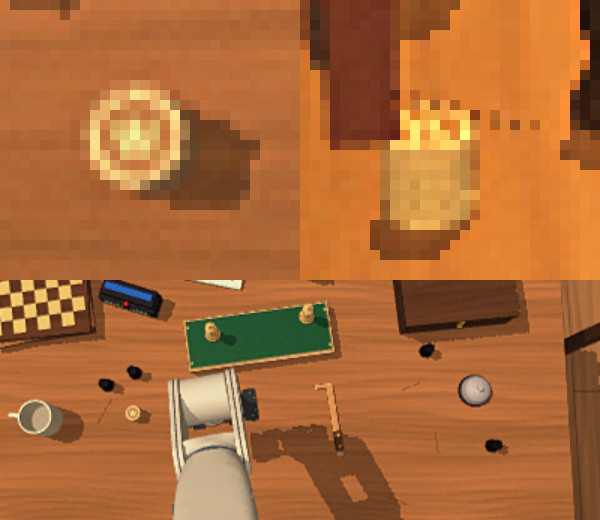

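The final picture shows the stack as one even column of four (top crop centre (137,137), side crop columns 390–475). The rake lies flat, clear of the riser, and the bystanders look unmoved.

```bash
python3 -c "
from workcell import ctrl
print(ctrl.close_job())"
```

```text
the job is handed in; nothing more can be done
None
```

The disc is out from under the riser and set on the stack of three. The job was handed in at about 27 s of the 72 s allowed; no verdict was reported.

- **Sweep:** I slid the rake in on the right and swept it left until the disc was held against the divider. The force rose to about 8 N, under the 15 N limit, with a lever arm that put the contact at the disc, not the toe. It still read 7 N on a second reading.
- **Drawing out:** I eased the rake back and drew the disc out with the toe, with about 2.6 N or less on the readings.
- **Rake:** It lies flat on the table, with its toe roughly 70 mm in front of the riser.
- **Placing the disc:** It touched down on the stack at about 5 N and I released it gently.

**Last checks:** The top camera puts the disc within about 2 mm of the stack's earlier measured centre. The side picture shows one straight column of four, with the top at about 36 to 40 mm. The kings, rooks, bell and mug looked unmoved in the last top picture, but I did not measure them. The gripper was empty and touching nothing.

**Disagreement:** The side camera placed things 5 to 8 mm further left (+y) than the top camera. I used the top camera for positions and the side camera only for relative checks.

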